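# Log a lot by its barcode, then tip the parts into its box

### The job

Pick up the barcode scanner, aim it squarely at the middle of the orange-edged label on the lot box from about 10 cm away and hold it steady there for a good second, then lay it back in its rest. Then take the sorting tray by its upright blue grip, tip its four ceramic parts over the open lip into that same box from just above its rim, and set the empty tray back down flat on the bench. Do not touch the parts with the gripper, and leave everything else on the bench where it is.

Things in the scene. Friction and masses are not known exactly. Their poses are not given: they have to be found in the camera images.
- scanner: loose bar-shaped barcode scanner, about 0.16 kg: white body 130 mm long (its x) by 34 mm wide (its y) by 28 mm high, to be gripped across its width near the middle; a black head at its +x end looks forward and 45 degrees down and reaches 100 mm from the origin along x and 20 mm below the body's underside; origin at the centre of the body's underside, z up
- window (a point): centre of the red window of the scanner, on the scanner at (92.7, 0, -9.7) mm; this frame's x axis is the beam, leaving the window (in the scanner's frame 45 degrees between +x and -z), y as the scanner's y
- rest: fixed rest of the scanner: base 140 x 66 x 10 mm with two grey U-shaped saddles, each 10 mm thick, centred at x = -50 and x = +30 mm of its frame; the saddles' floors are 45 mm above the bench, 42 mm wide inside, with cheeks 13 mm higher (58 mm wide over all); the scanner starts in it with its head to +x; origin at the centre of its underside
- rest_seat (a point): point in the rest where the scanner's origin lies when it is in place (45 mm above the bench)
- lot_box: the lot box with the orange-edged label: plain black open box, 140 mm along its x, 160 mm along its y, 70 mm high, 5 mm walls and floor, open at the top, fixed to the bench; origin at the centre of its underside; on its -x side a label plate 104 mm wide and 60 mm long leans back at 45 degrees (it reaches 112 mm from the origin along -x, up to 67 mm high)
- lot_box_label (a point): centre of the barcode on the lot box (paper 64 x 40 mm), at (-90, 0, 45) mm of the box; z axis points squarely out of the label (45 degrees up, towards the box's -x), y along its width
- other_box: bystander, like the lot box but with a blue-edged label: plain black open box, 140 mm along its x, 160 mm along its y, 70 mm high, 5 mm walls and floor, open at the top, fixed to the bench; origin at the centre of its underside; on its -x side a label plate 104 mm wide and 60 mm long leans back at 45 degrees (it reaches 112 mm from the origin along -x, up to 67 mm high)
- tray: loose aluminium sorting tray, 0.18 kg, 120 (x) by 110 mm (y): 4 mm floor, walls 22 mm high at -x and both sides, open lip at +x; a middle rib 12 mm thick (22 mm high, x -56 to +34 mm) makes two lanes, two ceramic parts in each, and carries an upright blue grip 12 mm thick (y), x -25 to +25 mm, up to 80 mm high; origin at the centre of its underside
- tray_lip (a point): middle of the tray's open lip, at (60, 0, 4) mm of the tray; x points out over the lip
- tray_grip (a point): point on the tray's blue grip to hold it by, at (0, 0, 60) mm of the tray
- part0: loose slippery white ceramic part with brass ends, 18 x 14 x 12 mm, 12 g; origin at the centre of its underside
- part1: loose slippery white ceramic part with brass ends, 18 x 14 x 12 mm, 12 g; origin at the centre of its underside
- part2: loose slippery white ceramic part with brass ends, 18 x 14 x 12 mm, 12 g; origin at the centre of its underside
- part3: loose slippery white ceramic part with brass ends, 18 x 14 x 12 mm, 12 g; origin at the centre of its underside
- dispenser: bystander: clear plastic bottle with a red cap, 56 mm across, 150 mm tall, loose; origin at the centre of its underside
- jar: bystander: amber glass jar with a steel lid, 50 mm across, 120 mm tall, loose; origin at the centre of its underside
- reel: bystander: blue component reel lying flat, 88 mm across, 14 mm high, loose; origin at the centre of its underside
- brush: bystander: small brush lying on the bench, about 0.2 m long along its own x axis, handle to -x, loose
- driver: bystander: screwdriver lying on the bench, about 0.2 m long along its own x axis, handle to -x, loose
Mind the look-alikes: they are no part of the job. What is shaped like the tray but purple or red is not meant. Leave any green or purple look-alike of the lot_box alone.

How it is judged (in metres and radians):
On the way, in this order (a step that is already met when the one before it is completed fails the run):
1. the held scanner's beam falls within 18 mm of the middle of the lot box's label, from 60 to 140 mm away and within 0.45 rad of square on, steady for 0.8 s (x of lot_box_label in the frame of window between 0.06 and 0.14 m and y of lot_box_label in the frame of window between -0.018 and 0.018 m and z of lot_box_label in the frame of window between -0.018 and 0.018 m and angle between the x axis of window and the z axis of lot_box_label, either way round below 0.45 rad and contact force between the fingers and scanner above 0.5 N and linear speed of scanner below 0.025 m/s and angular speed of scanner below 0.2 rad/s), for 0.8 s.
2. the scanner lies level in its rest, let go (distance between scanner and rest_seat below 0.018 m and angle between scanner's own z axis and vertical below 0.12 rad and angle between the x axis of scanner and the x axis of rest, either way round below 0.2 rad and contact force between the fingers and scanner below 0.1 N), for 0.2 s.
3. the held tray is tipped by more than 0.3 rad with its lip over the lot box, less than 170 mm above the bench (angle between tray's own z axis and vertical above 0.3 rad and horizontal distance between tray_lip and lot_box below 0.09 m and height (world z) of tray_lip below 0.17 m and contact force between the fingers and tray above 0.5 N), for 0.05 s.
4. all four parts are in the lot box (height (world z) of each of part0, part1, part2, part3 below 0.055 m and x of part0 in the frame of lot_box between -0.07 and 0.07 m and y of part0 in the frame of lot_box between -0.08 and 0.08 m and x of part1 in the frame of lot_box between -0.07 and 0.07 m and y of part1 in the frame of lot_box between -0.08 and 0.08 m and x of part2 in the frame of lot_box between -0.07 and 0.07 m and y of part2 in the frame of lot_box between -0.08 and 0.08 m and x of part3 in the frame of lot_box between -0.07 and 0.07 m and y of part3 in the frame of lot_box between -0.08 and 0.08 m), for 0.1 s.
At the end, for the whole second after the job is handed in: all four parts inside the lot box (origins below 55 mm); scanner in its rest (within 18 mm of the seat, level within 0.12 rad, lengthwise within 0.2 rad); tray flat on the bench (tilt under 0.08 rad, underside below 4 mm); all at rest and let go (all of step 4 and distance between scanner and rest_seat below 0.018 m and angle between scanner's own z axis and vertical below 0.12 rad and angle between the x axis of scanner and the x axis of rest, either way round below 0.2 rad and angle between tray's own z axis and vertical below 0.08 rad and height (world z) of tray below 0.004 m and linear speed of each of tray, scanner below 0.02 m/s and linear speed of each of part0, part1, part2, part3 below 0.03 m/s); the robot touches nothing.
It fails at once if the gripper touches one of the ceramic parts (over 1 N) (contact force between the fingers and part0 above 1 N or contact force between the fingers and part1 above 1 N or contact force between the fingers and part2 above 1 N or contact force between the fingers and part3 above 1 N).
It fails at once if a bystander (bottle, jar, reel, brush or screwdriver) is moved by more than 25 mm (distance of any of dispenser, jar, reel, brush, driver from where it was at the start of the episode above 0.025 m).
It also fails if it takes over 72 s, if anything falls off the work surface, if the arm or the gripper's body presses on something with over 40 N, if the wrist force passes 120 N, or if a joint passes its speed limit or range.

### The arm

A 6-joint arm with a two-finger parallel gripper is mounted at the origin on the work surface. World frame = base frame: x ahead of the robot, y to its left, z up, the work surface at z = 0. Lengths are in mm, angles in rad, forces in N, time in s.
With the tool pointing down it reaches from about 350 to 975 mm from the base axis. Payload 7.1 kg.
Tool frame: the origin (TCP) lies at the very end of the fingers, on their centre line; the grasp point (between the pads) lies ctrl.hold_point_z behind it (ctrl.hold_point_z is the distance from the TCP to the grasp point, in mm); z points along the fingers, y is the line along which they close (so a half turn about z gives the same grasp; the last joint's range is limited). The gripper opens to 88 mm and grips with 3 to 60 N. Pads are 20 mm wide; open, the fingers measure 115 mm over their backs; the gripper's body (75 mm by 178 mm) begins 61 mm behind the grasp point.
Start: joints at [-1.323, 0.423, 1.63, -0, 1.089, -0.019], TCP at [164.797, -602.865, 222.675] pointing down, gripper open.
Joint ranges: [-3, 3], [-0.9, 2.11], [0.09, 2.58], [-1.31, 4.45], [0.11, 2.69], [-2.54, 2.54]. Speed limits (rad/s): [2.39, 2.39, 3.01, 3.14, 3.14, 3.14].

### API

Orientations are given as a rotation vector (axis times angle).
In Python, from workcell import ctrl gives the robot as it stands. The module is installed in compiled form; this text tells all that it offers.
- The arm moves only by the shell command python3 -m creep 'ROWS'. ROWS is JSON, a list of rows, each an object with "translation": the shift along the tool's x, y, z in mm, a list of three; "angular": the turn, a rotation vector about the tool's x, y, z in rad, a list of three; "jaw": the opening, from 0 (shut) to 1 (fully open). A call has exactly 8 rows; each row is the pose to reach, as a shift and turn from the pose commanded when the call began, along the tool's axes at that moment; what a row does not reach only later rows make up. A row lasts 1/8 s, in which the tool goes at most 62.5 mm and 10.7 degrees, less where a joint would pass 70% of its speed; a pose out of reach is approached as far as the arm can. A call with a gripper value outside its range is refused whole. The fingers move at their own pace and stop on an object; the grip force is fixed at half the most. Time passes only in rows, so rows that repeat a pose let the fingers close, or fill a call up. It gives the time, the measured TCP pose, the force, the opening and the grip force at its end, in the units of the state.
- ctrl.get_obs(): the state, without advancing time (a new reading comes with each control period).
- ctrl.get_image(name): name is "side" or "top"; returns the picture (400x640x3 uint8, red, green, blue); there is no depth.
- ctrl.camera_info(name): a dict with "camera_matrix" (3x3 intrinsics, pixels), "world_from_camera" (4x4, takes a point from camera to world coordinates). Camera axes: x right, y up, looking along -z (the intrinsics and any distortion apply to the point x, -y, -z); pixel columns grow to the right and rows downward; lengths in mm; the calibration is good to about 2 mm. A picture is of the moment at which its call begins. camera_info takes no time and is no camera call.
- ctrl.close_job(): hands the job in; it is judged then, once.
Trained networks look in the newest picture that a camera, given by its name, has taken for a name from the list of things; names that differ only in an ending like _2 or _b are one class to them, and where a whole thing is asked for, a point or a joint stands for the part that bears it (a point fixed in the world has none). Each returns a list of dicts, best first, with "score" (0 to 1); they miss things now and then, are a little off and sometimes report something else, mostly with a low value. They report only what shows in the picture. A call takes as long as a camera call. They do not tell look-alikes from the thing itself.
- ctrl.look_for(camera, label): "rect" ([left, top, right, bottom] in pixels, round what is visible of it).
The state is a dict: "t": time; "qpos": joint angles; "qvel": joint speeds; "joint_torque": joint torques, N m; "ee_pos": TCP position; "orientation": TCP orientation; "ft_force": force on the tool from outside, world axes, zero at the start; "moment": the same for the moment, N m; "width": finger opening in mm; "grasp_force": force on a finger pad.
Only numpy, scipy, OpenCV 4.12 (cv2) and the standard library are available. Lean on these libraries where they do the work, as an engineer would, in place of code of your own. Each camera call takes 0.05 s, during which the arm holds its last target. There are 200 camera calls.

## Working session

There is one attempt and no reset: what is moved stays moved. The work goes in short steps, Python scripts to look and compute and a shell command to move; the robot and the scene stay as the last step left them, time stands still between calls to the robot, and variables do not carry over. Pictures are saved under pics/ and viewed, at most 10 in all, crops included, and the job is handed in when it is done.

```bash
mkdir -p pics
python3 - <<'E'
from workcell import ctrl
import cv2,numpy as np
for n in ("top","side"):
    im=ctrl.get_image(n); cv2.imwrite(f"pics/{n}0.png",im[:,:,::-1])
    print(n,{k:np.round(v,3).tolist() for k,v in ctrl.camera_info(n).items()})
    for l in ["scanner","window","rest","lot_box","lot_box_label","tray","tray_grip","part0","dispenser","jar","reel","brush","driver"]:
        print(l,[(np.round(d["rect"]).astype(int).tolist(),round(d["score"],2)) for d in ctrl.look_for(n,l)][:5])
print(ctrl.hold_point_z,ctrl.get_obs())
E
```

```text
top {'camera_matrix': [[460.146, 0.0, 316.758], [0.0, 460.146, 197.232], [0.0, 0.0, 1.0]], 'world_from_camera': [[-0.016, 0.979, -0.203, 141.982], [-1.0, -0.016, 0.004, -29.866], [0.001, 0.203, 0.979, 1689.01], [0.0, 0.0, 0.0, 1.0]]}
scanner [([259, 138, 281, 184], 0.84), ([187, 190, 224, 225], 0.34)]
window [([258, 152, 291, 189], 0.49)]
rest [([259, 152, 290, 190], 0.59)]
lot_box [([444, 182, 503, 237], 0.93), ([366, 155, 423, 214], 0.84), ([377, 234, 423, 258], 0.83), ([293, 118, 306, 140], 0.32)]
lot_box_label [([443, 182, 501, 234], 0.88), ([368, 161, 429, 213], 0.65)]
tray [([190, 190, 226, 228], 0.94), ([184, 248, 218, 285], 0.86), ([133, 198, 172, 234], 0.66), ([322, 204, 344, 230], 0.51), ([400, 141, 437, 151], 0.17)]
tray_grip [([184, 246, 221, 285], 0.6), ([135, 198, 169, 229], 0.58), ([188, 190, 230, 226], 0.56)]
part0 []
dispenser [([293, 118, 305, 140], 0.49)]
jar [([274, 200, 289, 218], 0.77), ([176, 154, 229, 163], 0.19)]
reel [([321, 206, 347, 231], 0.77)]
brush [([174, 153, 231, 160], 0.89)]
driver [([386, 142, 435, 154], 0.74)]
side {'camera_matrix': [[421.537, 0.0
[... 1024 characters left out ...]
1)]
18.700000000000003 {'t': 1.4, 'qpos': array([-1.32300979e+00,  4.23095380e-01,  1.62991128e+00,  1.96885957e-05,
        1.08861319e+00, -1.89663512e-02]), 'qvel': array([-0.0011968 ,  0.00083281, -0.00104805, -0.00162204,  0.00047915,
        0.00140378]), 'joint_torque': array([-1.22766298e-03, -5.44574153e+01, -2.74043065e+01,  6.43630489e-02,
        1.67038757e-02, -1.23699429e-06]), 'ee_pos': array([ 164.79413804, -602.85543584,  222.67350586]), 'orientation': array([-3.11366387e+00, -4.17755153e-01, -2.23427481e-05]), 'ft_force': array([ 0.43167184, -0.07395062,  0.50629552]), 'moment': array([ 0.02814499,  0.00912167, -0.08371902]), 'grasp_force': 0.0, 'width': 87.43879043299516}
```

View pics/top0.png

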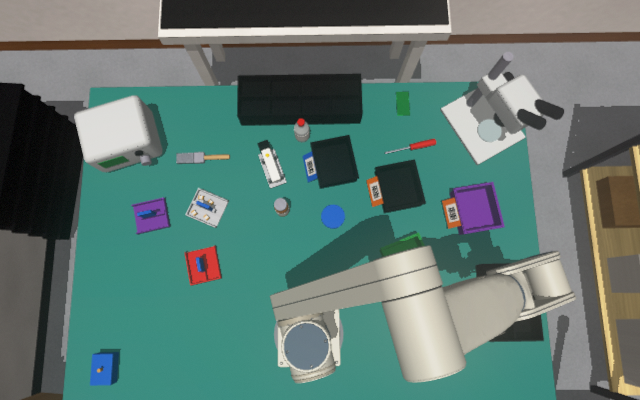

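View pics/side0.png

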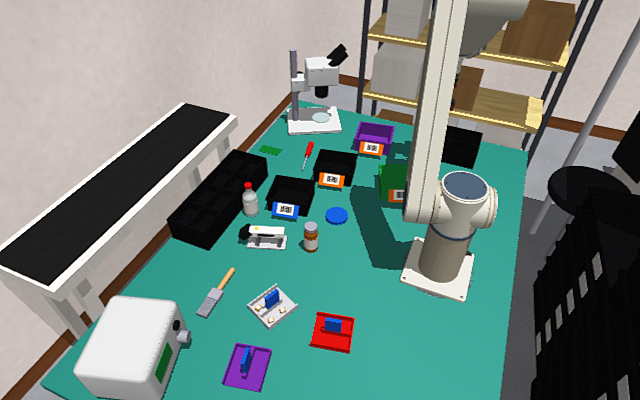

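The lot box is black with an orange label, at about (400,186) in top and (336,168) in side. The aluminium tray is at about (207,207) in top, and the scanner in its rest at (271,165). I'll enlarge crops to measure them.

Run:
```python
import cv2,numpy as np
t=cv2.imread("pics/top0.png");s=cv2.imread("pics/side0.png")
def c(im,x,y,w,h,k): return cv2.resize(im[y:y+h,x:x+w],None,fx=k,fy=k,interpolation=cv2.INTER_CUBIC)
a=np.hstack([c(t,250,135,50,60,5),c(t,360,150,75,60,5)][:]);  # 250x300 | 375x300
b=np.hstack([c(s,235,218,60,40,5),c(s,308,143,60,60,5)[:200]])
cv2.imwrite("pics/A.png",a)
cv2.imwrite("pics/B.png",np.hstack([c(s,235,215,60,50,6),c(s,310,145,55,50,6)]))
cv2.imwrite("pics/C.png",np.hstack([c(t,180,180,56,56,7),c(s,242,278,56,56,7)]))
```

```text
(no output)
```

View pics/A.png

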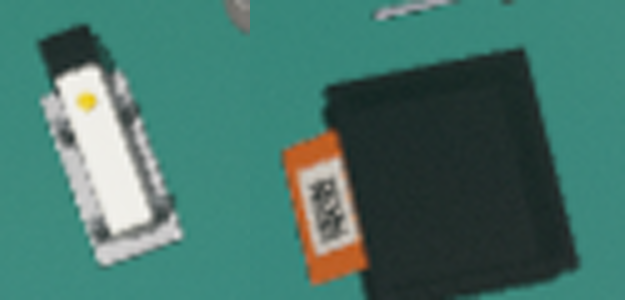

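View pics/B.png

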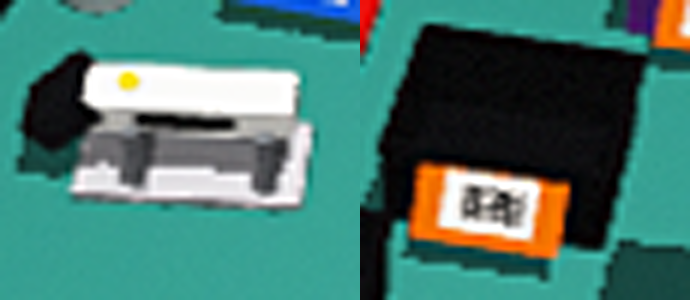

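View pics/C.png

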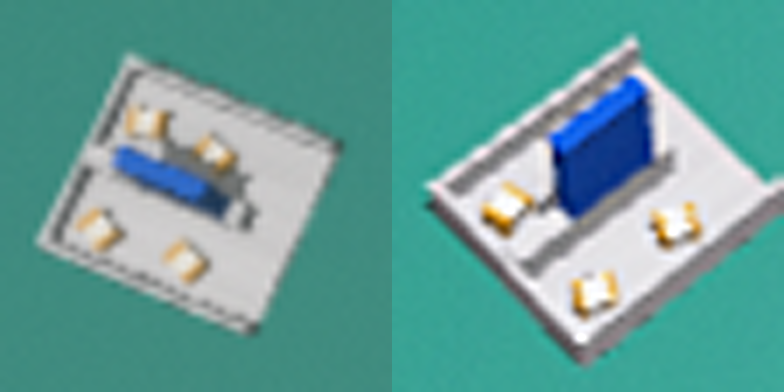

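Top crops: the scanner body is a white bar with its head to the upper left. The lot box label is on its image-left side. The tray lip points image-right and slightly down (about -y), with its parts in the two lanes. Next I'll fit poses from corners in both views.

```bash
cat > h.py <<'E'
from workcell import ctrl
import numpy as np
from scipy.optimize import least_squares
from scipy.spatial.transform import Rotation as R
def proj(n,P):
    i=ctrl.camera_info(n);K=np.array(i["camera_matrix"]);T=np.array(i["world_from_camera"])
    c=(np.atleast_2d(P)-T[:3,3])@T[:3,:3]
    return np.c_[K[0,2]+K[0,0]*c[:,0]/-c[:,2],K[1,2]+K[1,1]*-c[:,1]/-c[:,2]]
def pose(p,P):
    c,s=np.cos(p[2]),np.sin(p[2]);P=np.array(P,float)
    return np.c_[p[0]+c*P[:,0]-s*P[:,1],p[1]+s*P[:,0]+c*P[:,1],P[:,2]]
def fit(obs,p0):
    f=lambda p:np.concatenate([(proj(n,pose(p,[P]))[0]-u) for n,P,u in obs])
    r=least_squares(f,p0,loss="soft_l1",x_scale=[10,10,.1]);print(np.round(r.x,3),np.round(r.fun.reshape(-1,2),1).tolist());return r.x
E
python3 - <<'E'
from h import *
tA=lambda x,y:(250+x/5-.4,135+y/5-.4)
tB=lambda x,y:(360+(x-250)/5-.4,150+y/5-.4)
sA=lambda x,y:(235+x/6-.4,215+y/6-.4)
sB=lambda x,y:(310+(x-360)/6-.4,145+y/6-.4)
tC=lambda x,y:(180+x/7-.4,180+y/7-.4)
sC=lambda x,y:(242+(x-392)/7-.4,278+y/7-.4)
fit([("top",(65,17,73),tA(54,80)),("top",(65,-17,73),tA(95,66)),("top",(-65,-17,73),tA(153,220)),("top",(-65,17,73),tA(110,238)),
("side",(65,-17,73),sA(85,62)),("side",(-65,-17,73),sA(298,72)),("side",(65,17,45),sA(88,112)),("side",(-65,17,45),sA(297,116))],[500,100,.3])
fit([("top",(-70,80,70),tB(325,88)),("top",(70,80,70),tB(523,48)),("top",(70,-80,70),tB(578,267)),("top",(-111,52,24),tB(283,150)),("top",(-111,-52,24),tB(314,286)),
("side",(-111,52,24),sB(410,236)),("side",(-111,-52,24),sB(556,258)),("side",(-69,-52,66),sB(571,182)),("side",(-69,52,66),sB(418,163)),("side",(70,80,70),sB(425,25)),("side",(70,-80,70),sB(645,57))],[500,-300,-1.4])
fit([("top",(-60,55,22),tC(130,55)),("top",(60,55,22),tC(340,143)),("top",(60,-55,22),tC(250,333)),("top",(-60,-55,22),tC(38,243)),
("side",(-60,55,22),sC(430,185)),("side",(60,55,22),sC(633,40)),("side",(-60,-55,22),sC(580,345)),("side",(0,0,80),sC(602,107))],[300,400,-1.9])
def at(n,u,z):
    return np.round(least_squares(lambda p:proj(n,[p[0],p[1],z])[0]-u,[300,0]).x)
for k,u in dict(jar=(281,203),disp=(301,123),reel=(334,217),blue=(335,160),b1=(312,137),b2=(340,187)).items(): print(k,at("top",u,{'jar':120,'disp':150,'reel':14}.get(k,70)))
for n,u in (("brush",(176,158)),("brush",(229,156)),("drv",(386,153))):print(n,at("top",u,10))
E
```

```text
[6.00798e+02 1.29408e+02 3.46000e-01] [[-0.2, -0.4], [0.4, -0.7], [0.8, 0.6], [0.5, 0.3], [0.2, -0.2], [0.4, -0.2], [-1.1, 3.7], [-0.1, 4.7]]
[ 517.909 -339.612   -1.39 ] [[1.9, 0.5], [-0.3, 1.2], [-0.7, -0.4], [-0.3, 0.6], [-0.4, 0.3], [-0.4, 0.0], [-0.2, 0.1], [-0.5, -1.4], [0.5, -1.9], [-0.1, 0.0], [-0.8, -0.4]]
[455.394 368.973  -1.983] [[0.2, 0.5], [-0.4, 0.1], [-0.3, 0.2], [0.4, 0.6], [-0.2, -0.2], [-0.1, -0.6], [-0.1, -0.4], [-0.6, 0.4]]
jar [449.  88.]
disp [730.  15.]
reel [414. -99.]
blue [ 615. -106.]
b1 [705. -23.]
b2 [ 514. -121.]
brush [650. 494.]
brush [655. 293.]
drv [ 658. -303.]
```

```bash
cat >> h.py <<'E'
def down(yaw,tilt=0,tool_off=np.pi):
    """tool pointing down with x axis at yaw; then tilted about tool y by tilt"""
    return R.from_euler('z',yaw)*R.from_euler('x',np.pi)*R.from_euler('y',tilt)
def chain(p0,r0,W):
    for p,r in W:
        p=np.array(p,float)
        print("T",np.round(r0.inv().apply(p-p0),1).tolist(),"A",np.round((r0.inv()*r).as_rotvec(),3).tolist());p0,r0=p,r
def now():
    o=ctrl.get_obs();return np.array(o["ee_pos"]),R.from_rotvec(o["orientation"])
E
python3 - <<'E'
from h import *
p,r=now();print(ctrl.get_obs()['t'])
chain(p,r,[((310,-359,330),down(.267+1.07)),((456,-115,330),down(.267+2.14)),((601,129,200),down(.346+np.pi)),((601,129,42),down(.346+np.pi))])
E
```

```text
1.4
T [204.4, -197.0, -107.3] A [-0.0, -0.0, -1.07]
T [271.2, 85.5, 0.0] A [0.0, 0.0, -1.07]
T [55.9, 278.3, 130.0] A [0.0, 0.0, -1.081]
T [0.0, -0.0, 158.0] A [0.0, 0.0, 0.0]
```

```bash
python3 -m creep '[{"translation":[25,-25,-40],"angular":[0,0,-0.15],"jaw":1},{"translation":[50,-50,-80],"angular":[0,0,-0.3],"jaw":1},{"translation":[80,-80,-107],"angular":[0,0,-0.45],"jaw":1},{"translation":[110,-110,-107],"angular":[0,0,-0.6],"jaw":1},{"translation":[140,-135,-107],"angular":[0,0,-0.75],"jaw":1},{"translation":[170,-160,-107],"angular":[0,0,-0.9],"jaw":1},{"translation":[204,-197,-107],"angular":[0,0,-1.07],"jaw":1},{"translation":[204,-197,-107],"angular":[0,0,-1.07],"jaw":1}]'
python3 -m creep '[{"translation":[34,11,0],"angular":[0,0,-0.13],"jaw":1},{"translation":[68,21,0],"angular":[0,0,-0.26],"jaw":1},{"translation":[102,32,0],"angular":[0,0,-0.4],"jaw":1},{"translation":[136,43,0],"angular":[0,0,-0.53],"jaw":1},{"translation":[170,54,0],"angular":[0,0,-0.67],"jaw":1},{"translation":[204,64,0],"angular":[0,0,-0.8],"jaw":1},{"translation":[238,75,0],"angular":[0,0,-0.93],"jaw":1},{"translation":[271,85,0],"angular":[0,0,-1.07],"jaw":1}]'
python3 -m creep '[{"translation":[7,35,0],"angular":[0,0,-0.13],"jaw":1},{"translation":[14,70,0],"angular":[0,0,-0.27],"jaw":1},{"translation":[21,105,0],"angular":[0,0,-0.41],"jaw":1},{"translation":[28,140,20],"angular":[0,0,-0.54],"jaw":1},{"translation":[35,175,50],"angular":[0,0,-0.68],"jaw":1},{"translation":[42,210,80],"angular":[0,0,-0.81],"jaw":1},{"translation":[56,260,110],"angular":[0,0,-0.97],"jaw":1},{"translation":[56,278,130],"angular":[0,0,-1.081],"jaw":1}]'
python3 - <<'E'
from h import *
import cv2
p,r=now();o=ctrl.get_obs();print(o['t'],p,o['qpos'])
chain(p,r,[((601,129,42),down(.346+np.pi))])
E
```

```text
t: 2.4
ee_pos: [310.5, -356.8, 329.9]
orientation: [2.461, 1.952, 0.001]
ft_force: [0.0, -0.6, 1.0]
width: 87.7
grasp_force: 0.0
t: 3.4
ee_pos: [456.0, -115.1, 329.9]
orientation: [1.125, 2.933, -0.0]
ft_force: [0.7, -0.3, 0.3]
width: 87.8
grasp_force: 0.0
t: 4.4
ee_pos: [601.1, 129.9, 197.9]
orientation: [0.547, -3.093, 0.0]
ft_force: [0.3, -0.7, -0.2]
width: 88.1
grasp_force: 0.0
4.4 [601.07031442 129.93893333 197.87671888] [ 1.93552710e-01  4.37104997e-01  1.67172588e+00 -4.36275619e-06
  1.03343369e+00 -1.72741713e+00]
T [0.3, -0.9, 155.9] A [0.0, -0.001, 0.004]
```

```bash
python3 -m creep '[{"translation":[0,-1,30],"angular":[0,0,0],"jaw":1},{"translation":[0,-1,60],"angular":[0,0,0],"jaw":1},{"translation":[0,-1,90],"angular":[0,0,0],"jaw":1},{"translation":[0,-1,115],"angular":[0,0,0],"jaw":1},{"translation":[0,-1,135],"angular":[0,0,0],"jaw":1},{"translation":[0,-1,150],"angular":[0,0,0],"jaw":1},{"translation":[0,-1,156],"angular":[0,0,0],"jaw":1},{"translation":[0,-1,156],"angular":[0,0,0],"jaw":0.7}]'
python3 -m creep '[{"translation":[0,0,0],"angular":[0,0,0],"jaw":0.5},{"translation":[0,0,0],"angular":[0,0,0],"jaw":0.4},{"translation":[0,0,0],"angular":[0,0,0],"jaw":0.3},{"translation":[0,0,0],"angular":[0,0,0],"jaw":0.2},{"translation":[0,0,0],"angular":[0,0,0],"jaw":0.2},{"translation":[0,0,0],"angular":[0,0,0],"jaw":0.2},{"translation":[0,0,0],"angular":[0,0,0],"jaw":0.2},{"translation":[0,0,0],"angular":[0,0,0],"jaw":0.2}]'
python3 - <<'E'
from h import *
p,r=now();o=ctrl.get_obs();print(o['t'],p,o['moment'])
y=.346+np.pi; e=-1.736
chain(p,r,[((601,129,200),down(y)),((537,20,200),down(y+e/2)),((472.5,-90.3,122),down(y+e))])
E
```

```text
t: 5.4
ee_pos: [600.5, 127.7, 43.7]
orientation: [-0.541, 3.095, -0.0]
ft_force: [-0.3, 0.0, 0.2]
width: 80.8
grasp_force: 0.0
t: 6.4
ee_pos: [600.3, 127.8, 43.8]
orientation: [-0.541, 3.095, 0.0]
ft_force: [-1.2, 0.9, 2.0]
width: 33.9
grasp_force: 30.0
6.4 [600.34075559 127.7842469   43.79311287] [ 0.15101135 -0.0364871   0.01758988]
T [-1.0, 0.9, -156.2] A [0.0, 0.0, 0.0]
T [97.2, -80.8, -0.0] A [-0.0, -0.0, 0.868]
T [0.9, -127.8, 78.0] A [0.0, -0.0, 0.868]
```

```bash
python3 -m creep '[{"translation":[0,0,-10],"angular":[0,0,0],"jaw":0.2},{"translation":[0,0,-25],"angular":[0,0,0],"jaw":0.2},{"translation":[0,0,-50],"angular":[0,0,0],"jaw":0.2},{"translation":[0,0,-75],"angular":[0,0,0],"jaw":0.2},{"translation":[0,0,-100],"angular":[0,0,0],"jaw":0.2},{"translation":[0,0,-125],"angular":[0,0,0],"jaw":0.2},{"translation":[0,0,-145],"angular":[0,0,0],"jaw":0.2},{"translation":[0,0,-156],"angular":[0,0,0],"jaw":0.2}]'
python3 -m creep '[{"translation":[6,-5,0],"angular":[0,0,0.05],"jaw":0.2},{"translation":[18,-15,0],"angular":[0,0,0.15],"jaw":0.2},{"translation":[31,-26,0],"angular":[0,0,0.28],"jaw":0.2},{"translation":[45,-38,0],"angular":[0,0,0.4],"jaw":0.2},{"translation":[59,-49,0],"angular":[0,0,0.52],"jaw":0.2},{"translation":[73,-60,0],"angular":[0,0,0.64],"jaw":0.2},{"translation":[86,-71,0],"angular":[0,0,0.76],"jaw":0.2},{"translation":[97,-81,0],"angular":[0,0,0.868],"jaw":0.2}]'
python3 -m creep '[{"translation":[0,-18,10],"angular":[0,0,0.12],"jaw":0.2},{"translation":[0,-36,20],"angular":[0,0,0.24],"jaw":0.2},{"translation":[0,-54,32],"angular":[0,0,0.36],"jaw":0.2},{"translation":[0,-72,44],"angular":[0,0,0.5],"jaw":0.2},{"translation":[0,-90,56],"angular":[0,0,0.62],"jaw":0.2},{"translation":[1,-108,66],"angular":[0,0,0.74],"jaw":0.2},{"translation":[1,-120,73],"angular":[0,0,0.82],"jaw":0.2},{"translation":[1,-128,76],"angular":[0,0,0.868],"jaw":0.2}]'
python3 - <<'E'
from h import *
import cv2
s=ctrl.get_image("side")[:,:,::-1];t=ctrl.get_image("top")[:,:,::-1]
p,r=now();o=ctrl.get_obs();print(o['t'],p,o['width'],o['grasp_force'])
chain(p,r,[((472.5,-90.3,124),down(.346+np.pi-1.736))])
S=pose([p[0],p[1],-1.39],[[92.7,0,-9.7],[65,-17,28],[65,17,28],[-65,17,28],[-65,-17,28]])+[0,0,p[2]+1.2]
d=s.copy()[120:240,250:410];d=cv2.resize(d,None,fx=4,fy=4,interpolation=cv2.INTER_CUBIC)
for q in list(proj("side",S))+list(proj("side",[502,-251,45])): cv2.circle(d,tuple(int(v) for v in ((q-[250,120])*4+2)),3,(0,0,255),-1)
cv2.imwrite("pics/D.png",d)
E
```

```text
t: 7.4
ee_pos: [600.8, 127.8, 201.8]
orientation: [-0.541, 3.092, 0.0]
ft_force: [0.4, 0.3, -1.5]
width: 33.8
grasp_force: 30.0
t: 8.4
ee_pos: [535.9, 18.1, 199.8]
orientation: [-0.816, -3.033, 0.0]
ft_force: [0.7, 0.5, -1.1]
width: 33.9
grasp_force: 30.0
t: 9.4
ee_pos: [471.3, -92.2, 123.5]
orientation: [-2.014, -2.41, 0.0]
ft_force: [-0.4, -0.2, -0.7]
width: 33.6
grasp_force: 30.0
9.5 [471.46856826 -92.24310463 123.59560361] 33.90341736708875 29.986521899700165
T [1.7, 1.4, -0.4] A [-0.001, -0.0, -0.001]
```

View pics/D.png

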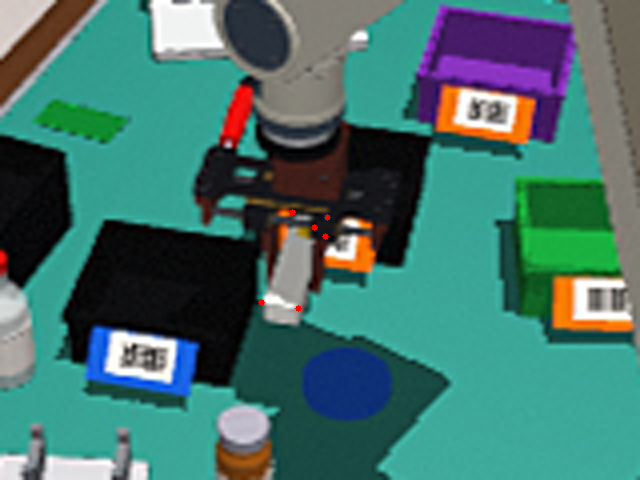

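The picture shows the scanner held, with its tail at about (285,300) in the crop, a little higher than my overlay predicts. It may have pitched in the grip, so I'll look closer.

Run:
```python
from h import *
import cv2
p,r=now()
S=pose([p[0],p[1],-1.39],[[92.7,0,-9.7],[65,-17,28],[65,17,28],[-65,17,28],[-65,-17,28],[-65,17,0],[-65,-17,0]])+[0,0,p[2]+1.2]
out=[]
for n in("side","top"):
    im=ctrl.get_image(n)[:,:,::-1];q=proj(n,S);c=np.round(q[[0,3]].mean(0)).astype(int);print(n,c-[19,24],np.round(q,1).tolist())
    d=cv2.resize(im[c[1]-24:c[1]+24,c[0]-19:c[0]+19],None,fx=10,fy=10,interpolation=cv2.INTER_CUBIC)
    d=cv2.convertScaleAbs(d,alpha=1.3,beta=20)
    for k in range(0,380,50): cv2.line(d,(k,0),(k,6),(0,255,255),1)
    for k in range(0,480,50): cv2.line(d,(0,k),(6,k),(0,255,255),1)
    out.append(d)
cv2.imwrite("pics/E.png",np.hstack(out))
```

```text
side [303 162] [[328.2, 176.3], [331.3, 173.9], [322.6, 172.7], [315.0, 195.1], [324.2, 196.6], [315.0, 200.7], [324.1, 202.2]]
top [317 168] [[358.6, 191.0], [352.7, 194.9], [350.6, 185.4], [313.4, 192.7], [315.3, 202.2], [313.4, 194.4], [315.4, 203.8]]
```

View pics/E.png

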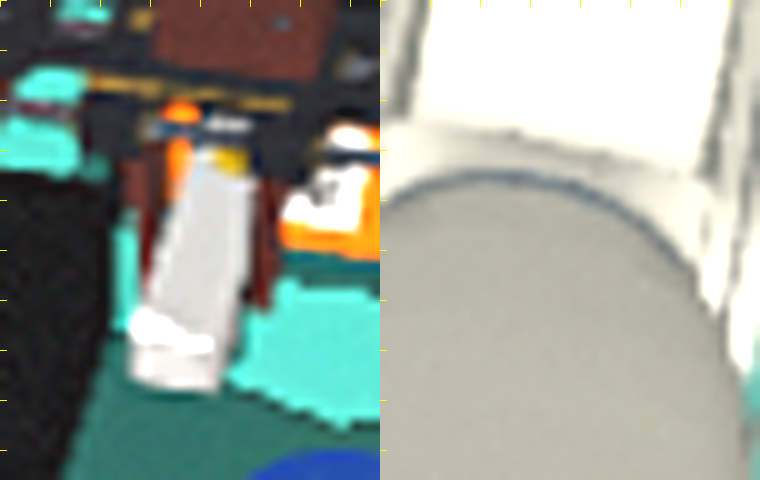

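The yellow dot at (232,160) and the rear edge match the prediction, so the grip is level with no slip. I'll hold, and check the label centre against the first pictures.

```bash
python3 -m creep '[{"translation":[2,1,0],"angular":[0,0,0],"jaw":0.2},{"translation":[2,1,0],"angular":[0,0,0],"jaw":0.2},{"translation":[2,1,0],"angular":[0,0,0],"jaw":0.2},{"translation":[2,1,0],"angular":[0,0,0],"jaw":0.2},{"translation":[2,1,0],"angular":[0,0,0],"jaw":0.2},{"translation":[2,1,0],"angular":[0,0,0],"jaw":0.2},{"translation":[2,1,0],"angular":[0,0,0],"jaw":0.2},{"translation":[2,1,0],"angular":[0,0,0],"jaw":0.2}]'
python3 - <<'E'
from h import *
f=lambda p:np.r_[proj("side",p)[0]-[330.9,178.6],proj("top",p)[0]-[374.8,190.4]]
s=least_squares(f,[502,-251,45]);L=s.x;print("label",L,s.fun)
p,r=now();yaw=-1.39;o=p+[0,0,1.2]
w=pose([o[0],o[1],yaw],[[92.7,0,0]])[0]+[0,0,o[2]-9.7]
x=np.array([np.cos(yaw),np.sin(yaw),-1])/2**.5; x[:2]=np.array([np.cos(yaw),np.sin(yaw)])*.7071; x[2]=-.7071
y=np.array([-np.sin(yaw),np.cos(yaw),0]);z=np.cross(x,y)
for T in (L,[502,-251,45]): d=np.array(T)-w;print(d@x,d@y,d@z)
y=.346+np.pi; e=-1.736
chain(p,r,[((537,20,201),down(y+e/2)),((600.4,127.8,200),down(y)),((600.4,127.8,46),down(y))])
E
```

```text
t: 10.6
ee_pos: [472.5, -89.7, 123.7]
orientation: [-2.012, -2.413, -0.0]
ft_force: [-0.5, -0.9, -1.6]
width: 33.8
grasp_force: 30.0
label [ 502.94537048 -249.76123857   47.06151722] [-0.44481157 -0.12878173  0.08386409  0.39875517]
97.79607013310282 1.148099763097542 1.4783380820985517
99.9952204031526 -0.004607329461713248 0.7620907008572827
T [96.3, 83.2, -77.3] A [0.0, -0.0, -0.868]
T [-1.2, 125.1, 1.0] A [0.0, 0.0, -0.868]
T [0.0, -0.0, 154.0] A [0.0, 0.0, 0.0]
```

```bash
python3 -m creep '[{"translation":[0,0,0],"angular":[0,0,0],"jaw":0.2},{"translation":[0,0,0],"angular":[0,0,0],"jaw":0.2},{"translation":[0,0,0],"angular":[0,0,0],"jaw":0.2},{"translation":[0,0,0],"angular":[0,0,0],"jaw":0.2},{"translation":[0,0,0],"angular":[0,0,0],"jaw":0.2},{"translation":[0,0,-10],"angular":[0,0,0],"jaw":0.2},{"translation":[0,0,-25],"angular":[0,0,0],"jaw":0.2},{"translation":[0,0,-50],"angular":[0,0,0],"jaw":0.2}]'
python3 -m creep '[{"translation":[12,10,-15],"angular":[0,0,-0.11],"jaw":0.2},{"translation":[24,21,-27],"angular":[0,0,-0.22],"jaw":0.2},{"translation":[36,31,-27],"angular":[0,0,-0.33],"jaw":0.2},{"translation":[48,41,-27],"angular":[0,0,-0.44],"jaw":0.2},{"translation":[60,52,-27],"angular":[0,0,-0.55],"jaw":0.2},{"translation":[72,62,-27],"angular":[0,0,-0.66],"jaw":0.2},{"translation":[84,73,-27],"angular":[0,0,-0.77],"jaw":0.2},{"translation":[96,83,-27],"angular":[0,0,-0.868],"jaw":0.2}]'
python3 -m creep '[{"translation":[0,16,0],"angular":[0,0,-0.11],"jaw":0.2},{"translation":[0,32,0],"angular":[0,0,-0.22],"jaw":0.2},{"translation":[0,48,0],"angular":[0,0,-0.33],"jaw":0.2},{"translation":[0,64,0],"angular":[0,0,-0.44],"jaw":0.2},{"translation":[-1,82,0],"angular":[0,0,-0.57],"jaw":0.2},{"translation":[-1,100,0],"angular":[0,0,-0.7],"jaw":0.2},{"translation":[-1,114,0],"angular":[0,0,-0.8],"jaw":0.2},{"translation":[-1,125,0],"angular":[0,0,-0.868],"jaw":0.2}]'
python3 -m creep '[{"translation":[0,0,0],"angular":[0,0,0],"jaw":0.2},{"translation":[0,0,15],"angular":[0,0,0],"jaw":0.2},{"translation":[0,0,35],"angular":[0,0,0],"jaw":0.2},{"translation":[0,0,55],"angular":[0,0,0],"jaw":0.2},{"translation":[0,0,75],"angular":[0,0,0],"jaw":0.2},{"translation":[0,0,90],"angular":[0,0,0],"jaw":0.2},{"translation":[0,0,100],"angular":[0,0,0],"jaw":0.2},{"translation":[0,0,100],"angular":[0,0,0],"jaw":0.2}]'
python3 - <<'E'
from h import *
p,r=now();chain(p,r,[((600.4,127.8,46),down(.346+np.pi))])
E
```

```text
t: 11.6
ee_pos: [472.3, -89.6, 174.7]
orientation: [-2.011, -2.413, 0.0]
ft_force: [0.3, -0.1, -2.0]
width: 33.8
grasp_force: 30.0
t: 12.6
ee_pos: [537.4, 20.1, 202.0]
orientation: [0.805, 3.035, 0.001]
ft_force: [0.8, -0.0, -0.9]
width: 33.9
grasp_force: 30.0
t: 13.6
ee_pos: [600.5, 128.1, 202.0]
orientation: [-0.545, 3.093, 0.0]
ft_force: [0.4, 0.4, -1.7]
width: 33.3
grasp_force: 30.0
t: 14.6
ee_pos: [599.7, 127.4, 99.9]
orientation: [0.541, -3.093, 0.0]
ft_force: [0.3, -0.0, -0.7]
width: 33.7
grasp_force: 30.0
T [-0.9, 0.1, 53.9] A [0.0, -0.001, 0.0]
```

```bash
python3 -m creep '[{"translation":[-1,0,10],"angular":[0,0,0],"jaw":0.2},{"translation":[-1,0,20],"angular":[0,0,0],"jaw":0.2},{"translation":[-1,0,30],"angular":[0,0,0],"jaw":0.2},{"translation":[-1,0,40],"angular":[0,0,0],"jaw":0.2},{"translation":[-1,0,47],"angular":[0,0,0],"jaw":0.2},{"translation":[-1,0,52],"angular":[0,0,0],"jaw":0.2},{"translation":[-1,0,55],"angular":[0,0,0],"jaw":0.2},{"translation":[-1,0,55],"angular":[0,0,0],"jaw":0.2}]'
python3 -m creep '[{"translation":[0,0,0],"angular":[0,0,0],"jaw":0.42},{"translation":[0,0,0],"angular":[0,0,0],"jaw":0.5},{"translation":[0,0,0],"angular":[0,0,0],"jaw":0.6},{"translation":[0,0,0],"angular":[0,0,0],"jaw":0.7},{"translation":[0,0,0],"angular":[0,0,0],"jaw":0.8},{"translation":[0,0,0],"angular":[0,0,0],"jaw":0.8},{"translation":[0,0,-15],"angular":[0,0,0],"jaw":0.8},{"translation":[0,0,-35],"angular":[0,0,0],"jaw":0.8}]'
python3 -m creep '[{"translation":[0,0,-30],"angular":[0,0,0],"jaw":0.8},{"translation":[0,0,-60],"angular":[0,0,0],"jaw":0.8},{"translation":[0,0,-100],"angular":[0,0,0],"jaw":0.8},{"translation":[0,0,-140],"angular":[0,0,0],"jaw":0.8},{"translation":[0,0,-140],"angular":[0,0,0.1],"jaw":0.8},{"translation":[0,0,-140],"angular":[0,0,0.28],"jaw":0.8},{"translation":[0,0,-140],"angular":[0,0,0.46],"jaw":0.8},{"translation":[0,0,-140],"angular":[0,0,0.64],"jaw":0.8}]'
python3 - <<'E'
from h import *
p,r=now();print(p);y=1.159
chain(p,r,[((530,250,200),down(y+.7)),((455,369,150),down(y)),((455,369,41.3),down(y))])
E
```

```text
t: 15.6
ee_pos: [601.0, 127.9, 45.6]
orientation: [0.541, -3.094, -0.0]
ft_force: [-1.3, -0.1, -1.1]
width: 34.3
grasp_force: 30.0
t: 16.6
ee_pos: [600.9, 127.8, 81.7]
orientation: [0.541, -3.094, 0.0]
ft_force: [0.4, 0.4, 0.7]
width: 70.3
grasp_force: 0.0
t: 17.6
ee_pos: [601.1, 127.9, 222.6]
orientation: [0.469, 3.105, 0.001]
ft_force: [0.3, -0.5, -0.2]
width: 70.5
grasp_force: 0.0
[601.14506253 127.9330665  222.57633411]
T [104.0, 95.6, 22.5] A [0.002, 0.001, 0.983]
T [135.4, -38.1, 50.0] A [-0.0, -0.0, 0.7]
T [0.0, -0.0, 108.7] A [0.0, 0.0, 0.0]
```

```bash
python3 -m creep '[{"translation":[13,12,3],"angular":[0,0,0.12],"jaw":0.6},{"translation":[26,24,6],"angular":[0,0,0.25],"jaw":0.6},{"translation":[39,36,9],"angular":[0,0,0.37],"jaw":0.6},{"translation":[52,48,12],"angular":[0,0,0.5],"jaw":0.6},{"translation":[65,60,15],"angular":[0,0,0.62],"jaw":0.6},{"translation":[78,72,18],"angular":[0,0,0.74],"jaw":0.6},{"translation":[91,84,20],"angular":[0,0,0.86],"jaw":0.6},{"translation":[104,96,22],"angular":[0,0,0.983],"jaw":0.6}]'
python3 -m creep '[{"translation":[17,-5,5],"angular":[0,0,0.09],"jaw":0.6},{"translation":[34,-10,10],"angular":[0,0,0.18],"jaw":0.6},{"translation":[51,-14,15],"angular":[0,0,0.27],"jaw":0.6},{"translation":[70,-20,20],"angular":[0,0,0.36],"jaw":0.6},{"translation":[90,-25,25],"angular":[0,0,0.46],"jaw":0.6},{"translation":[110,-31,30],"angular":[0,0,0.56],"jaw":0.6},{"translation":[125,-35,40],"angular":[0,0,0.64],"jaw":0.6},{"translation":[135,-38,50],"angular":[0,0,0.7],"jaw":0.6}]'
python3 - <<'E'
from h import *
import cv2
p,r=now();print(p,ctrl.get_obs()['qpos'])
chain(p,r,[((455,369,41.3),down(1.159))])
s=ctrl.get_image("side")[:,:,::-1];t=ctrl.get_image("top")[:,:,::-1]
c=lambda im,x,y:cv2.resize(im[y:y+60,x:x+75],None,fx=5,fy=5,interpolation=cv2.INTER_CUBIC)
cv2.imwrite("pics/F.png",np.hstack([c(s,235,215),c(s,235,276)]))
E
```

```text
t: 18.6
ee_pos: [529.2, 250.5, 200.4]
orientation: [1.877, 2.518, 0.003]
ft_force: [0.2, -0.1, -0.4]
width: 52.4
grasp_force: 0.0
t: 19.6
ee_pos: [453.8, 369.0, 150.2]
orientation: [-2.625, -1.726, -0.003]
ft_force: [0.1, -0.0, 0.8]
width: 52.8
grasp_force: 0.0
[453.7751445  369.02823654 150.24396417] [6.62393425e-01 4.56118518e-01 1.77325347e+00 5.19188477e-05
 9.10029025e-01 1.07000050e+00]
T [0.2, 1.0, 108.9] A [0.001, -0.002, 0.004]
```

View pics/F.png

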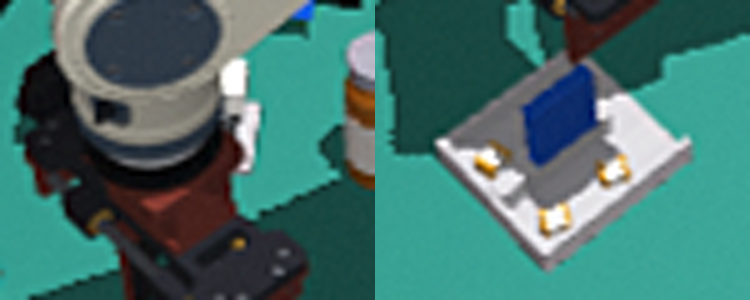

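The tray sits centred under the gripper at about (560,165) in the crop, and the arm hides the scanner. Next I lower and close.

```bash
python3 -m creep '[{"translation":[0,1,20],"angular":[0,0,0],"jaw":0.6},{"translation":[0,1,40],"angular":[0,0,0],"jaw":0.6},{"translation":[0,1,60],"angular":[0,0,0],"jaw":0.6},{"translation":[0,1,80],"angular":[0,0,0],"jaw":0.6},{"translation":[0,1,95],"angular":[0,0,0],"jaw":0.6},{"translation":[0,1,105],"angular":[0,0,0],"jaw":0.6},{"translation":[0,1,109],"angular":[0,0,0],"jaw":0.6},{"translation":[0,1,109],"angular":[0,0,0],"jaw":0.4}]'
python3 -m creep '[{"translation":[0,0,0],"angular":[0,0,0],"jaw":0.3},{"translation":[0,0,0],"angular":[0,0,0],"jaw":0.2},{"translation":[0,0,0],"angular":[0,0,0],"jaw":0.15},{"translation":[0,0,0],"angular":[0,0,0],"jaw":0.1},{"translation":[0,0,0],"angular":[0,0,0],"jaw":0},{"translation":[0,0,0],"angular":[0,0,0],"jaw":0},{"translation":[0,0,0],"angular":[0,0,0],"jaw":0},{"translation":[0,0,0],"angular":[0,0,0],"jaw":0}]'
python3 - <<'E'
from h import *
p,r=now();print(p)
# tray frame: tool x = -tray x ; tilt lip down by th: about tray y (+) ; back tilt -0.15 for transport
def tool(trayyaw,th,origin=None,lip=None):
    Rt=R.from_euler('z',trayyaw)*R.from_euler('y',th)     # tray rotation
    Rl=Rt*R.from_euler('z',np.pi)*R.from_euler('x',np.pi) # tool
    o=np.array(lip)-Rt.apply([60,0,4]) if lip is not None else np.array(origin)
    return o+Rt.apply([0,0,p[2]]),Rl
yb=np.arctan2(-340,518);u=np.array([np.cos(yb),np.sin(yb)]);print(yb)
lipxy=np.array([518,-340])-20*u
L=lambda z,d=0:(*(lipxy-d*u),z)
W=[tool(-1.983,-.1,origin=(455,369,110)),tool(-1.66,-.15,origin=(440,190,170)),tool(-1.22,-.15,origin=(430,-20,170)),tool(yb,-.1,lip=L(170)),tool(yb,.0,lip=L(140)),tool(yb,.3,lip=L(105)),tool(yb,.6,lip=L(105)),tool(yb,.9,lip=L(105))]
for w in W: print(np.round(w[0]))
chain(p,r,W)
E
```

```text
t: 20.7
ee_pos: [454.7, 367.7, 39.6]
orientation: [2.624, 1.728, -0.0]
ft_force: [0.1, 0.4, 0.5]
width: 46.2
grasp_force: 0.0
t: 21.7
ee_pos: [454.8, 367.8, 39.9]
orientation: [-2.624, -1.728, -0.0]
ft_force: [-1.1, 0.1, 5.7]
width: 11.9
grasp_force: 30.0
[454.7872243  367.79678856  39.91064888]
-0.5808406848206329
[457. 373. 150.]
[441. 196. 209.]
[428. -14. 209.]
[ 448. -294.  200.]
[ 451. -296.  176.]
[ 462. -303.  157.]
[ 477. -313.  169.]
[ 494. -324.  174.]
T [5.2, -0.2, -109.8] A [0.0, -0.1, 0.006]
T [-173.5, 56.1, -42.6] A [-0.04, -0.05, -0.321]
T [-208.3, 6.2, 31.5] A [-0.066, 0.0, -0.435]
T [-265.4, -77.0, 49.9] A [-0.08, 0.048, -0.634]
T [-0.9, -0.0, 24.0] A [0.0, 0.1, 0.0]
T [-13.3, 0.0, 18.9] A [0.0, 0.3, -0.0]
T [-13.3, 0.0, -16.1] A [0.0, 0.3, 0.0]
T [-13.3, -0.0, -16.1] A [0.0, 0.3, -0.0]
```

```bash
python3 -m creep '[{"translation":[0,0,-5],"angular":[0,0,0],"jaw":0},{"translation":[0,0,-15],"angular":[0,0,0],"jaw":0},{"translation":[0,0,-30],"angular":[0,0,0],"jaw":0},{"translation":[1,0,-50],"angular":[0,-0.02,0],"jaw":0},{"translation":[2,0,-70],"angular":[0,-0.04,0],"jaw":0},{"translation":[3,0,-88],"angular":[0,-0.07,0],"jaw":0},{"translation":[4,0,-102],"angular":[0,-0.09,0],"jaw":0},{"translation":[5,0,-110],"angular":[0,-0.1,0],"jaw":0}]'
python3 -m creep '[{"translation":[-5,2,-1],"angular":[-0.001,-0.002,-0.01],"jaw":0},{"translation":[-17,5,-4],"angular":[-0.004,-0.005,-0.03],"jaw":0},{"translation":[-35,11,-9],"angular":[-0.008,-0.01,-0.065],"jaw":0},{"translation":[-58,19,-14],"angular":[-0.013,-0.017,-0.107],"jaw":0},{"translation":[-85,27,-21],"angular":[-0.02,-0.025,-0.157],"jaw":0},{"translation":[-114,37,-28],"angular":[-0.026,-0.033,-0.21],"jaw":0},{"translation":[-144,47,-35],"angular":[-0.033,-0.042,-0.267],"jaw":0},{"translation":[-173,56,-43],"angular":[-0.04,-0.05,-0.321],"jaw":0}]'
python3 -m creep '[{"translation":[-29,1,4],"angular":[-0.009,0,-0.06],"jaw":0},{"translation":[-58,2,9],"angular":[-0.018,0,-0.12],"jaw":0},{"translation":[-87,3,13],"angular":[-0.028,0,-0.18],"jaw":0},{"translation":[-116,4,17],"angular":[-0.037,0,-0.24],"jaw":0},{"translation":[-144,5,22],"angular":[-0.046,0,-0.3],"jaw":0},{"translation":[-169,5,25],"angular":[-0.054,0,-0.354],"jaw":0},{"translation":[-190,6,29],"angular":[-0.061,0,-0.4],"jaw":0},{"translation":[-208,6,31],"angular":[-0.066,0,-0.435],"jaw":0}]'
cat >> h.py <<'E'
def tool(trayyaw,th,h,origin=None,lip=None):
    Rt=R.from_euler('z',trayyaw)*R.from_euler('y',th)
    Rl=Rt*R.from_euler('z',np.pi)*R.from_euler('x',np.pi)
    o=np.array(lip)-Rt.apply([60,0,4]) if lip is not None else np.array(origin)
    return o+Rt.apply([0,0,h]),Rl
yb=np.arctan2(-340,518);u=np.array([np.cos(yb),np.sin(yb)]);lipxy=np.array([518,-340])-20*u
L=lambda z,d=0:(*(lipxy-d*u),z)
E
python3 - <<'E'
from h import *
p,r=now();o=ctrl.get_obs();print(p,o['width'],o['grasp_force'],o['qpos'])
chain(p,r,[tool(yb,-.1,39.9,lip=L(170))])
E
```

```text
t: 22.7
ee_pos: [457.1, 372.8, 151.3]
orientation: [2.576, 1.696, -0.126]
ft_force: [-0.6, 0.4, -1.2]
width: 12.0
grasp_force: 30.0
t: 23.7
ee_pos: [440.8, 193.9, 209.6]
orientation: [2.231, 2.058, -0.171]
ft_force: [0.4, 0.0, -1.4]
width: 12.2
grasp_force: 30.0
t: 24.7
ee_pos: [429.0, -15.5, 209.8]
orientation: [1.718, 2.479, -0.131]
ft_force: [0.0, 0.9, -1.1]
width: 12.0
grasp_force: 30.0
[429.01430421 -15.49188676 209.79384325] 11.956117006545012 29.99611347913742 [ 0.03897119  0.13246977  2.08671744 -0.18504595  0.88510162 -0.20505155]
T [-263.3, -79.7, 50.1] A [-0.08, 0.048, -0.626]
```

```bash
python3 -m creep '[{"translation":[-5,-1,1],"angular":[-0.002,0.001,-0.012],"jaw":0},{"translation":[-16,-5,3],"angular":[-0.005,0.003,-0.04],"jaw":0},{"translation":[-32,-10,6],"angular":[-0.01,0.006,-0.08],"jaw":0},{"translation":[-52,-16,10],"angular":[-0.016,0.01,-0.125],"jaw":0},{"translation":[-74,-22,14],"angular":[-0.022,0.013,-0.175],"jaw":0},{"translation":[-97,-29,18],"angular":[-0.029,0.018,-0.23],"jaw":0},{"translation":[-120,-36,23],"angular":[-0.036,0.022,-0.285],"jaw":0},{"translation":[-143,-43,27],"angular":[-0.043,0.026,-0.34],"jaw":0}]'
python3 - <<'E'
from h import *
p,r=now()
chain(p,r,[tool(yb,-.1,39.9,lip=L(170)),tool(yb,0.,39.9,lip=L(115)),tool(yb,.35,39.9,lip=L(105)),tool(yb,.75,39.9,lip=L(105))])
E
```

```text
t: 25.7
ee_pos: [440.7, -165.8, 204.6]
orientation: [1.275, 2.75, -0.084]
ft_force: [0.5, 0.0, -2.0]
width: 12.1
grasp_force: 30.0
T [-101.7, -77.1, 17.8] A [-0.036, 0.022, -0.286]
T [1.6, -0.0, 48.9] A [0.0, 0.1, 0.0]
T [-15.9, 0.0, -8.4] A [0.0, 0.35, 0.0]
T [-18.7, -0.0, -20.5] A [0.0, 0.4, -0.0]
```

```bash
python3 -m creep '[{"translation":[-19,-13,3],"angular":[-0.007,0.004,-0.05],"jaw":0},{"translation":[-37,-27,6],"angular":[-0.013,0.008,-0.1],"jaw":0},{"translation":[-55,-41,9],"angular":[-0.02,0.012,-0.15],"jaw":0},{"translation":[-71,-53,12],"angular":[-0.025,0.016,-0.2],"jaw":0},{"translation":[-84,-63,14],"angular":[-0.03,0.019,-0.24],"jaw":0},{"translation":[-94,-71,16],"angular":[-0.034,0.021,-0.27],"jaw":0},{"translation":[-100,-75,18],"angular":[-0.036,0.022,-0.286],"jaw":0},{"translation":[-102,-77,18],"angular":[-0.036,0.022,-0.286],"jaw":0}]'
python3 -m creep '[{"translation":[0,0,5],"angular":[0,0,0],"jaw":0},{"translation":[0,0,13],"angular":[0,0.01,0],"jaw":0},{"translation":[0,0,22],"angular":[0,0.03,0],"jaw":0},{"translation":[1,0,31],"angular":[0,0.05,0],"jaw":0},{"translation":[1,0,39],"angular":[0,0.07,0],"jaw":0},{"translation":[2,0,45],"angular":[0,0.09,0],"jaw":0},{"translation":[2,0,49],"angular":[0,0.1,0],"jaw":0},{"translation":[2,0,49],"angular":[0,0.1,0],"jaw":0}]'
python3 - <<'E'
from h import *
p,r=now();print(ctrl.get_obs()['qpos'])
import cv2
chain(p,r,[tool(yb,.35,39.9,lip=L(105)),tool(yb,.75,39.9,lip=L(105))])
s=ctrl.get_image("side")[:,:,::-1];c=lambda x,y:cv2.resize(s[y:y+70,x:x+75],None,fx=5,fy=5,interpolation=cv2.INTER_CUBIC)
cv2.imwrite("pics/G.png",np.hstack([c(300,130),c(230,190)]))
E
```

```text
t: 26.7
ee_pos: [448.6, -294.1, 199.6]
orientation: [0.875, 2.917, -0.044]
ft_force: [0.4, -0.6, -2.1]
width: 12.0
grasp_force: 30.0
t: 27.7
ee_pos: [451.2, -295.8, 150.7]
orientation: [-0.902, -3.009, 0.0]
ft_force: [0.9, 0.3, -1.8]
width: 11.9
grasp_force: 30.0
[-6.02184412e-01  3.97620919e-01  1.87193757e+00 -1.98079333e-04
  8.72179379e-01 -1.59032104e+00]
T [-16.0, -0.3, -8.6] A [0.0, 0.35, -0.002]
T [-18.7, -0.0, -20.5] A [0.0, 0.4, -0.0]
```

View pics/G.png

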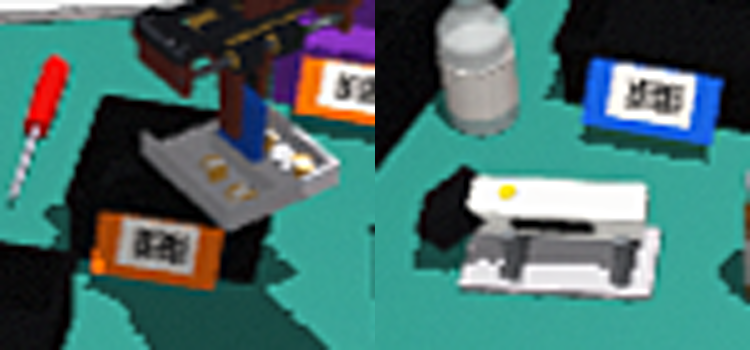

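The parts are still in the tray and the lip is over the lot box, at about (180,130) in the crop. The scanner is back in its rest, with its white body at (560,205). Now I tip.

```bash
python3 -m creep '[{"translation":[-2,0,-1],"angular":[0,0.04,0],"jaw":0},{"translation":[-4,0,-2],"angular":[0,0.09,0],"jaw":0},{"translation":[-6,0,-3],"angular":[0,0.14,0],"jaw":0},{"translation":[-9,0,-4],"angular":[0,0.2,0],"jaw":0},{"translation":[-12,0,-6],"angular":[0,0.26,0],"jaw":0},{"translation":[-14,0,-7],"angular":[0,0.31,0],"jaw":0},{"translation":[-16,0,-8],"angular":[0,0.35,0],"jaw":0},{"translation":[-16,0,-8],"angular":[0,0.35,0],"jaw":0}]'
python3 -m creep '[{"translation":[-3,0,-3],"angular":[0,0.05,0],"jaw":0},{"translation":[-5,0,-5],"angular":[0,0.1,0],"jaw":0},{"translation":[-8,0,-8],"angular":[0,0.16,0],"jaw":0},{"translation":[-10,0,-11],"angular":[0,0.22,0],"jaw":0},{"translation":[-13,0,-14],"angular":[0,0.28,0],"jaw":0},{"translation":[-15,0,-16],"angular":[0,0.33,0],"jaw":0},{"translation":[-17,0,-18],"angular":[0,0.37,0],"jaw":0},{"translation":[-19,0,-20],"angular":[0,0.4,0],"jaw":0}]'
python3 -m creep '[{"translation":[-2,0,-2],"angular":[0,0.05,0],"jaw":0},{"translation":[-4,0,-4],"angular":[0,0.1,0],"jaw":0},{"translation":[-6,0,-8],"angular":[0,0.15,0],"jaw":0},{"translation":[-8,0,-10],"angular":[0,0.2,0],"jaw":0},{"translation":[-8,0,-10],"angular":[0,0.2,0],"jaw":0},{"translation":[-8,0,-10],"angular":[0,0.2,0],"jaw":0},{"translation":[-8,0,-10],"angular":[0,0.2,0],"jaw":0},{"translation":[-8,0,-10],"angular":[0,0.2,0],"jaw":0}]'
python3 - <<'E'
from h import *
p,r=now();print(p,ctrl.get_obs()['qpos'])
import cv2
W=[tool(yb,.3,39.9,lip=L(130)),tool(yb,0,39.9,lip=L(170)),tool(-1.22,0,39.9,origin=(430,-20,150))]
chain(p,r,W)
s=ctrl.get_image("side")[:,:,::-1];t=ctrl.get_image("top")[:,:,::-1];c=lambda s,x,y:cv2.resize(s[y:y+70,x:x+75],None,fx=5,fy=5,interpolation=cv2.INTER_CUBIC)
cv2.imwrite("pics/H.png",np.hstack([c(s,300,130),c(t,360,145)]))
E
```

```text
t: 28.75
ee_pos: [465.1, -304.9, 158.9]
orientation: [-0.805, -2.686, -0.141]
ft_force: [0.1, 0.1, -2.1]
width: 11.6
grasp_force: 30.0
t: 29.75
ee_pos: [485.2, -318.2, 171.3]
orientation: [-0.692, -2.308, -0.272]
ft_force: [0.6, 1.2, -1.6]
width: 11.8
grasp_force: 30.0
t: 30.75
ee_pos: [495.8, -325.1, 173.6]
orientation: [-0.635, -2.119, -0.326]
ft_force: [0.4, 0.5, -1.9]
width: 11.9
grasp_force: 30.0
[ 495.80708123 -325.11917784  173.64590534] [-0.59507551  0.93059053  1.12526322 -0.01154599  2.0342288  -1.58315487]
T [30.1, -0.3, 27.6] A [0.001, -0.649, -0.001]
T [19.8, -0.0, -18.9] A [-0.0, -0.3, 0.0]
T [169.2, 219.2, 16.0] A [0.0, -0.0, 0.639]
```

View pics/H.png

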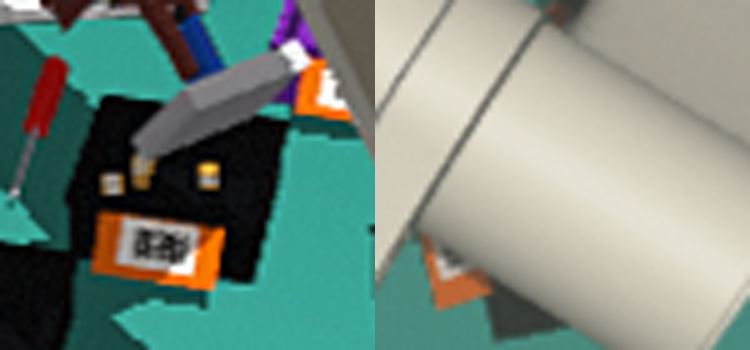

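Three parts show in the box at (112,183), (143,165) and (208,175). The tray hides the rest of it. I'll back off and count blobs numerically.

```bash
python3 -m creep '[{"translation":[2,0,-12],"angular":[0,-0.06,0],"jaw":0},{"translation":[5,0,-16],"angular":[0,-0.14,0],"jaw":0},{"translation":[9,0,-14],"angular":[0,-0.22,0],"jaw":0},{"translation":[13,0,-9],"angular":[0,-0.3,0],"jaw":0},{"translation":[17,0,0],"angular":[0,-0.4,0],"jaw":0},{"translation":[22,0,10],"angular":[0,-0.5,0],"jaw":0},{"translation":[26,0,18],"angular":[0,-0.58,0],"jaw":0},{"translation":[30,0,26],"angular":[0,-0.65,0],"jaw":0}]'
python3 -m creep '[{"translation":[2,0,-3],"angular":[0,-0.03,0],"jaw":0},{"translation":[4,0,-6],"angular":[0,-0.07,0],"jaw":0},{"translation":[7,0,-9],"angular":[0,-0.12,0],"jaw":0},{"translation":[10,0,-12],"angular":[0,-0.17,0],"jaw":0},{"translation":[13,0,-15],"angular":[0,-0.21,0],"jaw":0},{"translation":[16,0,-17],"angular":[0,-0.25,0],"jaw":0},{"translation":[19,0,-19],"angular":[0,-0.28,0],"jaw":0},{"translation":[20,0,-19],"angular":[0,-0.3,0],"jaw":0}]'
python3 -m creep '[{"translation":[15,19,1],"angular":[0,0,0.05],"jaw":0},{"translation":[36,47,3],"angular":[0,0,0.13],"jaw":0},{"translation":[60,77,6],"angular":[0,0,0.22],"jaw":0},{"translation":[84,108,8],"angular":[0,0,0.31],"jaw":0},{"translation":[108,140,10],"angular":[0,0,0.4],"jaw":0},{"translation":[132,171,12],"angular":[0,0,0.49],"jaw":0},{"translation":[152,198,14],"angular":[0,0,0.58],"jaw":0},{"translation":[169,219,16],"angular":[0,0,0.639],"jaw":0}]'
python3 - <<'E'
from h import *
import cv2
p,r=now();print(p,ctrl.get_obs()['t'])
# pixels of the box interior (floor) in side and top
for n in("side","top"):
    im=ctrl.get_image(n);cv2.imwrite(f"pics/{n}9.png",im[:,:,::-1])
    m=np.zeros(im.shape[:2],np.uint8);b=[517.9,-339.6,-1.39]
    poly=cv2.convexHull(np.round(np.vstack([proj(n,pose(b,[[x,y,z] for x in(-63,63) for y in(-73,73)])) for z in(6,)])).astype(np.int32)) 
    cv2.fillConvexPoly(m,poly,1)
    k=((im.max(2)>90)&(m>0)).astype(np.uint8)
    N,_,st,c=cv2.connectedComponentsWithStats(k,connectivity=4)
    print(n,[(st[i,4],np.round(c[i]).tolist(),im[int(c[i][1]),int(c[i][0])].tolist()) for i in range(1,N)])
W=[tool(-1.66,0,39.9,origin=(440,190,150)),tool(-1.983,0,39.9,origin=(455,369,60)),tool(-1.983,0,39.9,origin=(455,369,1))]
chain(p,r,W)
E
```

```text
t: 31.85
ee_pos: [464.0, -304.2, 184.2]
orientation: [-0.821, -2.738, -0.121]
ft_force: [0.0, 1.1, -1.7]
width: 12.1
grasp_force: 30.0
t: 32.85
ee_pos: [452.6, -296.6, 207.2]
orientation: [0.901, 3.007, -0.001]
ft_force: [0.2, 0.5, -0.2]
width: 12.1
grasp_force: 30.0
t: 33.85
ee_pos: [431.8, -19.4, 190.5]
orientation: [1.803, 2.571, 0.0]
ft_force: [0.2, -0.1, -1.4]
width: 11.7
grasp_force: 30.0
[431.84840101 -19.36573056 190.49689053] 33.85
side [(np.int32(5), [342.0, 164.0], [108, 80, 39]), (np.int32(8), [322.0, 171.0], [124, 94, 38]), (np.int32(5), [329.0, 171.0], [96, 74, 31]), (np.int32(3), [334.0, 171.0], [91, 70, 33]), (np.int32(10), [326.0, 174.0], [241, 161, 111]), (np.int32(2), [338.0, 175.0], [123, 90, 61]), (np.int32(20), [327.0, 179.0], [255, 255, 249]), (np.int32(63), [339.0, 180.0], [244, 161, 92]), (np.int32(6), [320.0, 180.0], [209, 90, 19])]
top [(np.int32(24), [400.0, 171.0], [227, 223, 216]), (np.int32(43), [407.0, 175.0], [182, 143, 81]), (np.int32(1), [378.0, 180.0], [108, 66, 43]), (np.int32(2), [379.0, 184.0], [95, 80, 67]), (np.int32(21), [412.0, 190.0], [208, 159, 76]), (np.int32(3), [380.0, 189.0], [111, 90, 71]), (np.int32(2), [381.0, 194.0], [109, 89, 71]), (np.int32(3), [382.0, 198.0], [111, 73, 47]), (np.int32(3), [383.0, 202.0], [107, 64, 40])]
T [194.1, 79.0, 0.5] A [0.001, 0.001, 0.437]
T [179.6, -1.0, 90.0] A [0.0, -0.0, 0.323]
T [0.0, -0.0, 59.0] A [0.0, 0.0, 0.0]
```

The top view shows blobs of 24, 43 (double) and 21 px, so all four parts are in the box. I'll return the tray.

```bash
python3 -m creep '[{"translation":[20,8,0],"angular":[0,0,0.04],"jaw":0},{"translation":[44,18,0],"angular":[0,0,0.1],"jaw":0},{"translation":[70,28,0],"angular":[0,0,0.16],"jaw":0},{"translation":[96,39,0],"angular":[0,0,0.22],"jaw":0},{"translation":[122,50,0],"angular":[0,0,0.28],"jaw":0},{"translation":[148,60,0],"angular":[0,0,0.34],"jaw":0},{"translation":[172,70,0],"angular":[0,0,0.39],"jaw":0},{"translation":[194,79,0],"angular":[0,0,0.437],"jaw":0}]'
python3 -m creep '[{"translation":[25,0,0],"angular":[0,0,0.04],"jaw":0},{"translation":[50,0,0],"angular":[0,0,0.08],"jaw":0},{"translation":[75,0,10],"angular":[0,0,0.13],"jaw":0},{"translation":[100,0,28],"angular":[0,0,0.18],"jaw":0},{"translation":[125,0,48],"angular":[0,0,0.23],"jaw":0},{"translation":[150,-1,68],"angular":[0,0,0.27],"jaw":0},{"translation":[170,-1,82],"angular":[0,0,0.31],"jaw":0},{"translation":[180,-1,90],"angular":[0,0,0.323],"jaw":0}]'
python3 -m creep '[{"translation":[0,0,0],"angular":[0,0,0],"jaw":0},{"translation":[0,0,12],"angular":[0,0,0],"jaw":0},{"translation":[0,0,25],"angular":[0,0,0],"jaw":0},{"translation":[0,0,37],"angular":[0,0,0],"jaw":0},{"translation":[0,0,46],"angular":[0,0,0],"jaw":0},{"translation":[0,0,52],"angular":[0,0,0],"jaw":0},{"translation":[0,0,55],"angular":[0,0,0],"jaw":0},{"translation":[0,0,55],"angular":[0,0,0],"jaw":0}]'
python3 - <<'E'
from h import *
p,r=now();chain(p,r,[tool(-1.983,0,39.9,origin=(455,369,0.5))])
E
```

```text
t: 34.95
ee_pos: [440.3, 189.1, 190.4]
orientation: [2.317, 2.121, 0.001]
ft_force: [0.8, 0.5, -1.1]
width: 12.0
grasp_force: 30.0
t: 35.95
ee_pos: [454.9, 368.3, 99.3]
orientation: [2.626, 1.723, -0.001]
ft_force: [-0.8, -0.5, -1.7]
width: 11.7
grasp_force: 30.0
t: 36.95
ee_pos: [454.2, 368.1, 45.1]
orientation: [2.627, 1.722, -0.0]
ft_force: [-0.1, 0.5, -0.9]
width: 12.1
grasp_force: 30.0
T [1.1, 0.3, 4.7] A [0.0, 0.0, 0.002]
```

```bash
python3 -m creep '[{"translation":[0,0,1],"angular":[0,0,0],"jaw":0},{"translation":[0,0,3],"angular":[0,0,0],"jaw":0},{"translation":[0,0,5],"angular":[0,0,0],"jaw":0},{"translation":[0,0,5],"angular":[0,0,0],"jaw":0},{"translation":[0,0,5],"angular":[0,0,0],"jaw":0.25},{"translation":[0,0,5],"angular":[0,0,0],"jaw":0.4},{"translation":[0,0,5],"angular":[0,0,0],"jaw":0.6},{"translation":[0,0,5],"angular":[0,0,0],"jaw":0.6}]'
python3 -m creep '[{"translation":[0,0,0],"angular":[0,0,0],"jaw":0.6},{"translation":[0,0,0],"angular":[0,0,0],"jaw":0.6},{"translation":[0,0,-15],"angular":[0,0,0],"jaw":0.6},{"translation":[0,0,-40],"angular":[0,0,0],"jaw":0.6},{"translation":[0,0,-70],"angular":[0,0,0],"jaw":0.6},{"translation":[0,0,-110],"angular":[0,0,0],"jaw":0.6},{"translation":[0,0,-150],"angular":[0,0,0],"jaw":0.6},{"translation":[0,0,-180],"angular":[0,0,0],"jaw":0.6}]'
python3 -m creep '[{"translation":[45,0,-20],"angular":[0,0,0],"jaw":0.6},{"translation":[30,-60,-20],"angular":[0,0,0],"jaw":0.6},{"translation":[30,-90,-20],"angular":[0,0,0],"jaw":0.6},{"translation":[30,-120,-20],"angular":[0,0,0],"jaw":0.6},{"translation":[30,-120,-20],"angular":[0,0,0],"jaw":0.6},{"translation":[30,-120,-20],"angular":[0,0,0],"jaw":0.6},{"translation":[30,-120,-20],"angular":[0,0,0],"jaw":0.6},{"translation":[30,-120,-20],"angular":[0,0,0],"jaw":0.6}]'
python3 - <<'E'
from h import *
import cv2
o=ctrl.get_obs();print(o['ee_pos'],o['width'])
for n in("side","top"):
    im=ctrl.get_image(n);cv2.imwrite(f"pics/{n}10.png",im[:,:,::-1])
    for l in("tray","scanner","lot_box","jar","dispenser","reel","brush","driver"): print(n,l,[(np.round(d["rect"]).astype(int).tolist(),round(d["score"],2)) for d in ctrl.look_for(n,l)][:3])
    m=np.zeros(im.shape[:2],np.uint8);b=[517.9,-339.6,-1.39]
    cv2.fillConvexPoly(m,cv2.convexHull(np.round(proj(n,pose(b,[[x,y,6] for x in(-63,63) for y in(-73,73)]))).astype(np.int32)),1)
    N,_,st,c=cv2.connectedComponentsWithStats(((im.max(2)>90)&(m>0)).astype(np.uint8),connectivity=4)
    print([(int(st[i,4]),np.round(c[i]).tolist()) for i in range(1,N)])
E
```

```text
t: 37.95
ee_pos: [454.3, 368.1, 40.3]
orientation: [2.627, 1.722, 0.0]
ft_force: [-0.5, 0.6, -0.1]
width: 48.5
grasp_force: 0.0
t: 38.95
ee_pos: [454.6, 368.4, 223.3]
orientation: [2.627, 1.722, 0.004]
ft_force: [0.8, 0.3, 0.2]
width: 52.9
grasp_force: 0.0
t: 39.95
ee_pos: [356.9, 443.2, 240.1]
orientation: [2.628, 1.72, 0.0]
ft_force: [-0.3, -0.5, -1.2]
width: 52.9
grasp_force: 0.0
[356.92140612 443.17661057 240.14820421] 52.90017790864373
side tray [([311, 313, 358, 353], 0.81), ([221, 342, 271, 396], 0.74), ([252, 289, 296, 333], 0.63)]
side scanner [([236, 224, 266, 240], 0.63), ([326, 209, 347, 224], 0.39), ([317, 175, 326, 186], 0.38)]
side lot_box [([377, 164, 421, 204], 0.95), ([239, 220, 267, 240], 0.54), ([317, 172, 329, 187], 0.36)]
side jar [([301, 228, 316, 254], 0.57)]
side dispenser [([244, 181, 256, 218], 0.83)]
side reel [([325, 208, 348, 225], 0.58)]
side brush [([198, 268, 234, 319], 0.79), ([246, 290, 297, 328], 0.29)]
side driver []
[(663, [334.0, 173.0])]
top tray [([190, 189, 228, 227], 0.92), ([206, 247, 215, 261], 0.39)]
top scanner [([259, 139, 283, 182], 0.82)]
top lot_box [([373, 233, 436, 290], 0.76), ([366, 159, 424, 214], 0.68), ([442, 180, 502, 236], 0.67)]
top jar [([274, 198, 290, 220], 0.75), ([188, 190, 230, 227], 0.69), ([262, 154, 288, 190], 0.19)]
top dispenser [([294, 116, 305, 140], 0.67)]
top reel [([321, 205, 345, 228], 0.98)]
top brush [([262, 153, 291, 187], 0.74)]
top driver [([303, 135, 355, 187], 0.68), ([410, 141, 436, 147], 0.66), ([257, 138, 282, 182], 0.17)]
[(24, [400.0, 171.0]), (43, [407.0, 175.0]), (1, [378.0, 180.0]), (2, [379.0, 184.0]), (22, [412.0, 190.0]), (3, [380.0, 189.0]), (2, [381.0, 194.0]), (3, [382.0, 198.0]), (3, [383.0, 202.0])]
```

Everything is in place, and the bystanders that show in the pictures are where they were.

```bash
python3 -c "
from workcell import ctrl
print(ctrl.close_job())"
```

```text
the job is handed in; nothing more can be done
None
```

I handed the job in at about 40 s of the 72 s; no verdict came back. By my own checks the scan was held square and steady, the scanner is back in its rest, all four parts are in the lot box, and the empty tray is flat on the bench.

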